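Load the egg boiler

ROBOT

A 7-joint arm with a two-finger parallel gripper is mounted at the origin on a cart in front of the work surface, level with it; the furniture and walls round the work are solid. World frame = base frame: x ahead of the robot, y to its left, z up, the work surface at z = 0. Lengths are in m, angles in rad, forces in N, time in s.
With the tool pointing down it reaches from about 0.425 to 0.925 m from the base axis. Payload 6.8 kg.
Tool frame: the origin (TCP) lies between the finger pads; the fingertips stand 22 mm ahead of it and the grasp point (between the pads) lies 3 mm ahead of it; z points along the fingers, y is the line along which they close (so a half turn about z gives the same grasp; the last joint's range is limited). The gripper opens to 85 mm and grips with 20 to 120 N. Pads are 22 mm wide; open, the fingers measure 114 mm over their backs; the gripper's body (76 mm by 85 mm) begins 54 mm behind the grasp point. The pads swing forward as they close: fully open they stand 13 mm farther back than shut.
Start: joints at [1.003, 0.477, 0.022, 1.555, -0.011, 1.109, -0.083], TCP at [0.3, -0.605, 0.253] pointing down, gripper open.
Joint ranges: [-2.96, 2.96], [-0.34, 2.1], [-1.41, 1.46], [0.24, 2.44], [-1.37, 4.51], [0.17, 1.92], [-2.96, 2.96]. Speed limits (rad/s): [2.39, 2.39, 3.14, 3.14, 3.14, 3.14, 3.14].

INTERFACE

Orientations are given as a unit quaternion [w, x, y, z].
In Python, from station import bot gives the robot as it stands.
- The arm moves only by the tool servo_tool, never from a script. Its argument "motion" is a list that holds one entry, the list of rows, each a list of 5 numbers: the opening, from 0 (shut) to 1 (fully open), then the shift along the world's x, y, z each as a share of 0.04 m, from -1 to 1, then the turn about the world's z as a share of 0.12 rad, from -1 to 1. A call has 1 to 20 rows; each row shifts and turns the commanded pose from where the row before left it; what a row does not reach is not made up. A row lasts 1/10 s, in which the tool goes at most 50 mm and 8.59 degrees, less where a joint would pass 70% of its speed; a pose out of reach is approached as far as the arm can. A call with a number of a shift or a turn outside -1 to 1 is refused whole. A call with a gripper value outside its range is refused whole. The fingers move at their own pace and stop on an object; "newtons" is the grip in N (left out, the last holds). Time passes only in rows, so rows that do not move let the fingers close. It gives the time, the measured TCP pose, the force, the opening and the grip force at its end, in the units of the state.
- bot.get_obs(): the state, without advancing time (a new reading comes with each control period).
- bot.read_camera(name): name is "scene" or "top"; returns (picture, depth): 400x640x3 uint8, red, green, blue; 400x640 float32, m along the optical axis (not along the pixel's ray), 0 where there is no reading.
- bot.get_calibration(name): a dict with "fovy" (degrees; the focal length in pixels is half the picture's height over the tangent of half this angle, whatever the lens; pixels are square), "cx", "cy" (the principal point, pixels), "k1" (the pictures are not rectified: a ray, as slopes to the right and down, at radius r is drawn at 1 + k1 r^2 times it, then the intrinsics apply), "view" (4x4, takes a point from world to camera coordinates). Camera axes: x right, y down, z forward; pixel columns grow to the right and rows downward; lengths in m; the calibration is good to about 2 mm. A picture is of the moment at which its call begins. get_calibration takes no time and is no camera call.
- bot.hand_in(): hands the job in; it is judged then, once.
The state is a dict: "t": time; "q": joint angles; "joint_vel": joint speeds; "joint_torque": joint torques, N m; "eef_pos": TCP position; "tool_rot": TCP orientation; "contact_force": force on the tool from outside, world axes, zero at the start; "torque": the same for the moment, N m; "gripper_width": opening from 0.0 (shut) to 1.0 (fully open); "grasp_force": force on a finger pad.
Only numpy, scipy, OpenCV 4.12 (cv2) and the standard library are available. Lean on these libraries where they do the work, as an engineer would, in place of code of your own. Each camera call takes 0.05 s, during which the arm holds its last target. There are 200 camera calls.

TASK

Load the egg boiler for breakfast: first stand the empty wire rack inside its base, then set the three eggs one by one upright in the rack's three rings, blunt end up as they stand now, and last put the steel dome on so that it sits level inside the base's rim. Do not let an egg fall over, and leave the salt shaker and the kitchen timer where they stand.

Things in the scene. Friction and masses are not known exactly. Their poses are not given: they have to be found in the camera images.
- boiler: Base of the egg boiler: round, white plastic, 168 mm across, fixed. Origin: centre of its underside, z up; yaw has no meaning. Stepped top: a round dish of radius 67 mm with a steel floor 34 mm above the origin (the rack stands in it); round it a flat shelf, radius 67 to 80 mm, 50 mm above the origin (the dome stands on it); outside that a lip, 4 mm wide, up to 54 mm.
- rack: Egg rack of steel wire, 128 mm across, on six short legs; wires 10 to 14 mm above its origin, the centre of its underside, z up. Three egg rings, 32 mm inside, centred 36 mm from the middle at 0, 120 and 240 degrees from its +x. In the middle a black upright grip, 14 mm thick, 26 to 62 mm up. A seated egg's tip is about 3 mm above the origin. Fits the dish at any yaw, 3 mm clearance all round.
- egg_1: A brown hen's egg, 44 mm in diameter, 57 mm tall, standing blunt end up in the wooden egg holder. Origin: its lower, pointed tip; z is its long axis, up; widest 32 mm above the origin; 60 g. The three eggs are alike; any egg may go in any ring.
- egg_2: Another egg, the same in every way as egg_1.
- egg_3: Another egg, the same in every way as egg_1.
- dome: Lid of the boiler: steel dome, 154 mm across, 66 mm high, open below, about 180 g. Origin: centre of its lower rim, z up. On top a black round knob, 24 mm in diameter, 70 to 92 mm above the origin. It stands on the boiler's shelf at any yaw, inside the lip with about 3 mm clearance all round.
- egg_holder: Wooden egg holder, 236 x 70 x 26 mm, fixed to the worktop. Origin: centre of its underside; x along its length, z up. Four holes of 36 mm in a row along x at -84, -28, +28 and +84 mm; one is empty. An egg in a hole has its lower tip about 14 mm above the worktop.
- salt_shaker: Glass salt shaker with a metal cap, 44 mm across, 90 mm tall, loose. Origin: centre of its underside. A bystander.
- timer: White round kitchen timer, 65 mm across, 46 mm tall, loose. Origin: centre of its underside. A bystander.

How it is judged:
By the outcome, as a careful person would: the job done as asked, in the order asked, and still so for the second after the job is handed in, with the robot touching nothing.
It also fails if it takes over 136 s, if anything falls off the work surface, if the arm or the gripper's body presses on something with over 40 N, if the wrist force passes 120 N, or if a joint passes its speed limit or range.

## Working session

There is one attempt and no reset: what is moved stays moved. The work goes in short steps, Python scripts to look and compute and a tool call to move; the robot and the scene stay as the last step left them, time stands still between calls to the robot, and variables do not carry over. Pictures are saved under pics/ and viewed, at most 14 in all, crops included, and the job is handed in when it is done.

Besides the shell and the picture viewer there is one more tool, called after "Call:" as name(argument=value, ...), one argument or row to a line, values as JSON. servo_tool: Moves the arm, as the interface text tells. Shift numbers are shares of 0.04 m and turn numbers shares of 0.12 rad, none past 1 either way. Its arguments: {"type":"object","properties":{"motion":{"type":"array"},"newtons":{"type":"number"}},"required":["motion"]}

```bash
mkdir -p pics; cat > h.py <<'E'
import numpy as np,cv2
from station import bot
def cloud(name):
    im,d=bot.read_camera(name); c=bot.get_calibration(name)
    f=200/np.tan(np.radians(c["fovy"])/2); K=np.array([[f,0,c["cx"]],[0,f,c["cy"]],[0,0,1]])
    v,u=np.mgrid[0:400,0:640]; p=np.stack([u,v],-1).reshape(-1,1,2).astype(np.float64)
    s=cv2.undistortPoints(p,K,np.array([c["k1"],0,0,0,0.])).reshape(400,640,2)
    V=np.array(c["view"]); P=np.dstack([s,np.ones((400,640))])*d[...,None]
    W=(P-V[:3,3])@V[:3,:3]; W[d==0]=np.nan
    R=np.dstack([s,np.ones((400,640))])@V[:3,:3]; C=-V[:3,:3].T@V[:3,3]
    return im,W,R,C
def onz(R,C,u,v,z):
    r=R[int(round(v)),int(round(u))]; return C+r*(z-C[2])/r[2]
E
python3 - <<'E'
from h import *
for n in("scene","top"):
    im,W,R,C=cloud(n); cv2.imwrite(f"pics/{n}0.png",im[...,::-1]); np.savez(f"{n}0.npz",im=im,W=W,R=R,C=C); print(n,C,bot.get_calibration(n)["k1"],np.isfinite(W[...,0]).mean())
o=bot.get_obs();print(o)
E
```

```text
scene [0.11280315 0.43830663 0.78830932] 0.01982396975690424 0.99608203125
top [0.44210255 0.03536901 0.95919288] -0.05241033037719237 0.996109375
{'t': 0.1, 'q': array([ 1.00289466,  0.47774598,  0.022342  ,  1.55637202, -0.0115272 ,
        1.10933933, -0.08310937]), 'joint_vel': array([ 0.00013903, -0.00283752,  0.00069964, -0.0020645 ,  0.00069785,
        0.00043967,  0.00010967]), 'joint_torque': array([ 4.95450498e-03, -5.97768724e+01,  1.61385946e+00, -2.81957603e+01,
        1.28412721e-02,  5.05684497e-03, -1.80500138e-06]), 'eef_pos': array([ 0.29931054, -0.60442778,  0.25239556]), 'tool_rot': array([-8.32311871e-04,  9.73688756e-01,  2.27880348e-01, -2.47917356e-04]), 'contact_force': array([ 0.26036881, -0.39919494, -0.0337011 ]), 'torque': array([-0.00994472, -0.00948362, -0.01221626]), 'grasp_force': 0.0, 'gripper_width': 0.9982361437180051}
```

View pics/scene0.png

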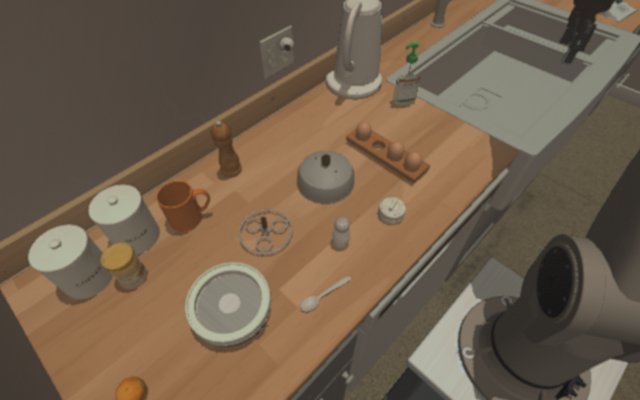

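View pics/top0.png

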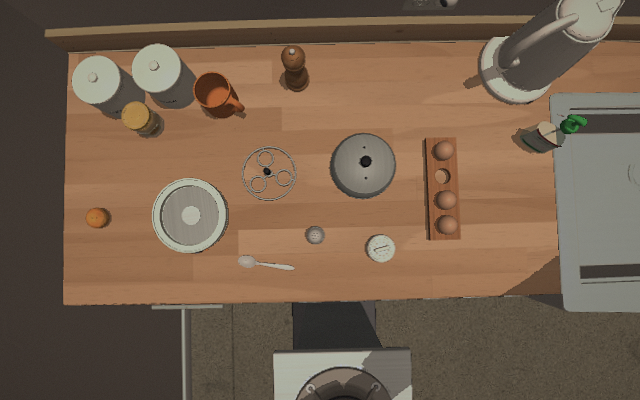

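The scene view shows the kitchen from the left. In the top view (up = +x, left = +y), the boiler is at (190,215), the rack at (268,173) with its grip at (267,171), the dome knob at (366,161), and eggs at (443,150), (447,200) and (447,225). The hole at (442,176) is empty. The shaker is at (315,235) and the timer at (380,248).

```bash
python3 - <<'E'
from h import *
def fit(P):
    A=np.c_[2*P[:,:2],np.ones(len(P))]; 
    s=np.linalg.lstsq(A,(P[:,:2]**2).sum(1),rcond=None)[0]; return s[:2],np.sqrt(s[2]+s[:2]@s[:2])
D={n:np.load(n+"0.npz") for n in("scene","top")}
W=D["top"]["W"];im=D["top"]["im"].astype(int);R=D["top"]["R"];C=D["top"]["C"]
tab=W[262:290,100:200].reshape(-1,3);print("table z",np.nanmedian(tab[:,2]),np.nanstd(tab[:,2]))
for n,(u0,v0),cands in [("boiler",(190,215),0),("rack",(267,172),0),("dome",(364,165),0)]:
    pass
def blob(name,box,zlo,zhi):
    W=D[name]["W"];u0,u1,v0,v1=box;Q=W[v0:v1,u0:u1];m=(Q[...,2]>zlo)&(Q[...,2]<zhi);return Q[m],m
# boiler outer edge
Q,m=blob("top",(145,235,175,258),.03,.08);print("boiler z pct",np.percentile(Q[:,2],[5,50,95]))
mm=(blob("top",(145,235,175,258),.045,.08)[1]).astype(np.uint8)
c=max(cv2.findContours(mm,0,1)[0],key=cv2.contourArea)[:,0]
P=np.array([onz(R,C,u+145,v+175,.054) for u,v in c]);print("boiler",fit(P))
# dome edge
Q,m=blob("top",(325,402,128,202),.02,.12);c=max(cv2.findContours(m.astype(np.uint8),0,1)[0],key=cv2.contourArea)[:,0]
P=W[128:202,325:402][c[:,1],c[:,0]];print("dome edge",fit(P),P[:,2].mean())
for n,box in (("top",(355,380,145,175)),("scene",(312,340,145,175))):
    Q,m=blob(n,box,.084,.11);print("knob",n,len(Q),np.median(Q,0),Q.min(0),Q.max(0))
for n,box in (("top",(255,280,160,182)),("scene",(250,280,208,235))):
    Q,m=blob(n,box,.03,.09);print("grip",n,len(Q),np.median(Q,0),Q.min(0),Q.max(0))
    Q,m=blob(n,box,.055,.09);print("  top",len(Q),np.median(Q,0) if len(Q) else 0)
# eggs
for n,cs in (("top",[(443,150),(447,200),(447,225)]),("scene",[(363,130),(396,151),(413,161)])):
  for u,v in cs:
    Q,m=blob(n,(u-14,u+14,v-12,v+12),.05,.09)
    A=np.c_[2*Q,np.ones(len(Q))];s=np.linalg.lstsq(A,(Q**2).sum(1),rcond=None)[0]
    print("egg",n,len(Q),s[:3],np.sqrt(s[3]+s[:3]@s[:3]),"mean",Q.mean(0),Q[:,2].max())
# holder corners
Q,m=blob("top",(415,470,130,245),.018,.034);r=cv2.minAreaRect((Q[:,:2]*1000).astype(np.float32));print("holder",r)
for n,(u,v) in (("shaker",(315,235)),("timer",(380,248))):
    Q,m=blob("top",(u-20,u+20,v-20,v+20),.03,.12);print(n,Q.mean(0),Q.min(0),Q.max(0))
g=cv2.resize(D["top"]["im"][140:210,232:304,::-1],None,fx=8,fy=8,interpolation=2);cv2.imwrite("pics/rk.png",g)
# rack outline pts by dark/grey vs wood
sub=im[140:210,232:304];gray=(sub[...,0]-sub[...,2]<25).astype(np.uint8)
v,u=np.nonzero(gray);P=np.array([onz(R,C,a+232,b+140,.012) for a,b in zip(u,v)])
(c,rad)=cv2.minEnclosingCircle((P[:,:2]).astype(np.float32));print("rack enc",c,rad,len(P))
E
```

```text
table z -0.00030511648028367283 0.0017030987115276136
boiler z pct [0.03213273 0.0361065  0.05354572]
boiler (array([0.4709708 , 0.33298591]), np.float64(0.08306034809158318))
dome edge (array([ 0.57585751, -0.05941756]), np.float64(0.07252240547970673)) 0.03175678946702567
knob top 95 [ 0.57589253 -0.05999735  0.09128791] [ 0.56514995 -0.07090504  0.08472924] [ 0.58863329 -0.04947801  0.0951537 ]
knob scene 67 [ 0.57245731 -0.0569112   0.0911955 ] [ 0.56248077 -0.06892623  0.08404477] [ 0.58616397 -0.04554228  0.09503662]
grip top 44 [0.56351638 0.15639853 0.06003405] [0.5590881  0.15104912 0.03373226] [0.572727   0.16246746 0.06413899]
  top 31 [0.56548264 0.15795973 0.06112558]
grip scene 69 [0.5595113  0.1622228  0.05243887] [0.55571747 0.15280543 0.030457  ] [0.56876145 0.16694256 0.06450748]
  top 32 [0.56179485 0.16058214 0.06140333]
egg top 277 [ 0.60344525 -0.24174349  0.04952779] 0.020101138379101043 mean [ 0.60142682 -0.23845122  0.06194827] 0.07136878215322728
egg top 288 [ 0.49115792 -0.24162877  0.04990497] 0.020019938122447914 mean [ 0.49053052 -0.23846232  0.0620433 ]
[... 276 characters left out ...]
7623243723106
egg scene 209 [ 0.47150245 -0.229092    0.06261031] 0.023212776194462444 mean [ 0.4792986  -0.23373161  0.06148836] 0.0724943764640096
egg scene 209 [ 0.44345474 -0.24563371  0.04389608] 0.02934963412433147 mean [ 0.43598668 -0.23464857  0.0615041 ] 0.07285699762496362
holder ((519.4223022460938, -241.88824462890625), (72.84752655029297, 237.27935791015625), 89.94023895263672)
shaker [0.4207751  0.05134685 0.07300411] [0.39927542 0.0313203  0.03119998] [0.4397392  0.07190615 0.09205992]
timer [ 0.38565689 -0.09248813  0.03458194] [ 0.35482538 -0.12325352  0.03000375] [ 0.41567952 -0.06197711  0.04992822]
rack enc (0.5652776956558228, 0.15879693627357483) 0.06371933966875076 523
```

View pics/rk.png

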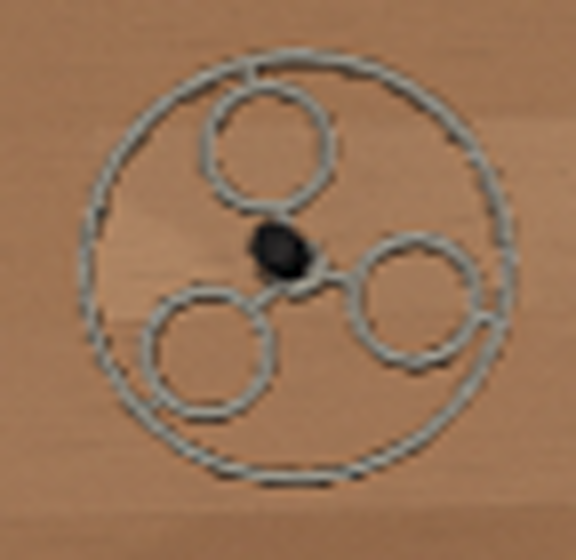

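Crop of the rack: the rim circle is centred near (298,267). Ring centres are at about (268,147), (417,300) and (208,352), and the grip top is at (280,250). Next I'll work out the ring angles and cross-check the boiler centre.

```bash
python3 - <<'E'
from h import *
def fit(P):
    A=np.c_[2*P[:,:2],np.ones(len(P))]; 
    s=np.linalg.lstsq(A,(P[:,:2]**2).sum(1),rcond=None)[0]; return s[:2],np.sqrt(s[2]+s[:2]@s[:2])
d=np.load("top0.npz");R,C,W,im=d["R"],d["C"],d["W"],d["im"].astype(int)
c=np.array([.5653,.1588])
for u,v in((268,147),(417,300),(208,352)):
    p=onz(R,C,u/8+232-.4,v/8+140-.4,.012)[:2]-c;print(p,np.linalg.norm(p),np.degrees(np.arctan2(p[1],p[0])))
sub=im[140:210,232:304];v,u=np.nonzero(sub[...,0]-sub[...,2]<25)
P=np.array([onz(R,C,a+232,b+140,.012)[:2] for a,b in zip(u,v)]);r=np.hypot(*(P-c).T);print("rack fit",fit(P[r>.058]))
# boiler: dish edge (W z<.042 region), and scene view outer edge
m=((W[175:258,145:235,2]<.041)&(np.hypot(W[175:258,145:235,0]-.471,W[175:258,145:235,1]-.333)<.073)).astype(np.uint8)
k=max(cv2.findContours(m,0,1)[0],key=cv2.contourArea)[:,0];P=np.array([onz(R,C,a+145,b+175,.034)[:2] for a,b in k])
# far side edge is visible at floor, near side occluded by wall top(.05)
print("dish fit floor plane",fit(P));P=np.array([onz(R,C,a+145,b+175,.05)[:2] for a,b in k]);print("at .05",fit(P))
s=np.load("scene0.npz");Ws=s["W"];Q=Ws[255:355,180:280].reshape(-1,3);Q=Q[(Q[:,2]>.048)&(Q[:,2]<.06)]
print("scene boiler",cv2.minEnclosingCircle(Q[:,:2].astype(np.float32)),fit(Q))
Q=W[175:258,145:235].reshape(-1,3);Q=Q[(Q[:,2]>.048)&(Q[:,2]<.06)];print("top pts",cv2.minEnclosingCircle(Q[:,:2].astype(np.float32)),fit(Q))
E
```

```text
[0.03531669 0.0078835 ] 0.03618588585858223 12.583434532216268
[-0.01044298 -0.03568504] 0.03718168885368197 -106.31175555613302
[-0.0252128   0.02508656] 0.03556713530793541 135.14380057056997
rack fit (array([0.56535309, 0.15908633]), np.float64(0.06159198606187788))
dish fit floor plane (array([0.47156616, 0.3374257 ]), np.float64(0.0658001272450284))
at .05 (array([0.47105663, 0.33220202]), np.float64(0.06466220015962423))
scene boiler ((0.46984994411468506, 0.3349476754665375), 0.0846954882144928) (array([0.4693998 , 0.33537307]), np.float64(0.07610342975565033))
top pts ((0.47048088908195496, 0.3340444564819336), 0.08470825850963593) (array([0.47100473, 0.33393667]), np.float64(0.07632006928874148))
```

Call:
servo_tool(
  motion=[
    [[0.5, 0.35, 0.95, 0, 0], [0.5, 0.35, 0.95, 0, 0], [0.5, 0.35, 0.95, 0, 0], [0.5, 0.35, 0.95, 0, 0], [0.5, 0.35, 0.95, 0, 0], [0.5, 0.35, 0.95, 0, 0], [0.5, 0.35, 0.95, 0, 0], [0.5, 0.35, 0.95, 0, 0], [0.5, 0.35, 0.95, 0, 0], [0.5, 0.35, 0.95, 0, 0], [0.5, 0.35, 0.95, 0, 0], [0.5, 0.35, 0.95, 0, 0], [0.5, 0.35, 0.95, 0, 0], [0.5, 0.35, 0.95, 0, 0], [0.5, 0.35, 0.95, 0, 0], [0.5, 0.35, 0.95, 0, 0], [0.5, 0.35, 0.95, 0, 0], [0.5, 0.35, 0.95, 0, 0], [0.5, 0.35, 0.95, 0, 0], [0.5, 0, 0, 0, 0]],
  ],
  newtons=40,
)

```text
t: 2.1
eef_pos: [0.5659, 0.124, 0.2531]
tool_rot: [-0.002, 0.973, 0.232, 0.001]
contact_force: [0.2, -0.4, 0.1]
gripper_width: 0.497
grasp_force: 0.0
```

Call:
servo_tool(
  motion=[
    [[0.5, 0, 0.875, 0, 0], [0.5, 0, 0, -1, 0], [0.5, 0, 0, -1, 0], [0.5, 0, 0, -1, 0], [0.5, 0, 0, -0.7, 0], [0.5, 0, 0, -0.7, 0], [0.5, 0, 0, -0.5, 0], [0.5, 0, 0, -0.1, 0], [0.5, 0, 0, 0, 0], [0.5, 0, 0, 0, 0]],
  ],
  newtons=40,
)

```text
t: 3.1
eef_pos: [0.5662, 0.1521, 0.0544]
tool_rot: [-0.0, 0.974, 0.228, 0.001]
contact_force: [-0.2, -0.2, 0.9]
gripper_width: 0.499
grasp_force: 0.0
```

Call:
servo_tool(
  motion=[
    [[0.5, -0.02, 0.17, 0, 0], [0.5, 0, 0, 0, 0], [0.2, 0, 0, 0, 0], [0, 0, 0, 0, 0], [0, 0, 0, 0, 0], [0, 0, 0, 0, 0], [0, 0, 0, 0, 0], [0, 0, 0, 0, 0]],
  ],
  newtons=40,
)

```text
t: 3.9
eef_pos: [0.565, 0.1589, 0.0536]
tool_rot: [0.0, 0.974, 0.228, 0.0]
contact_force: [-0.5, -0.6, 4.3]
gripper_width: 0.148
grasp_force: 39.0
```

Call:
servo_tool(
  motion=[
    [[0, 0, 0, 0.5, 0], [0, 0, 0, 0.8, 0], [0, 0, 0, 0.8, 0], [0, -0.2, 0.36, 0, 0], [0, -0.35, 0.65, 0, 0], [0, -0.4, 0.74, 0, 0], [0, -0.4, 0.74, 0, 0], [0, -0.4, 0.74, 0, 0], [0, -0.35, 0.65, 0, 0], [0, -0.2, 0.36, 0, 0], [0, -0.06, 0.12, 0, 0], [0, 0, 0, 0, 0], [0, 0, 0, 0, 0], [0, 0, 0, 0, 0]],
  ],
)

```text
t: 5.3
eef_pos: [0.4715, 0.3315, 0.1371]
tool_rot: [0.001, 0.974, 0.227, 0.0]
contact_force: [0.7, -0.2, -1.7]
gripper_width: 0.147
grasp_force: 39.0
```

```bash
python3 - <<'E'
from h import *
im,W,R,C=cloud("top");cv2.imwrite("pics/a.png",cv2.resize(im[160:270,130:260,::-1],None,fx=5,fy=5))
im,W,R,C=cloud("scene");cv2.imwrite("pics/b.png",cv2.resize(im[230:360,150:320,::-1],None,fx=4,fy=4))
E
```

```text
(no output)
```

View pics/b.png

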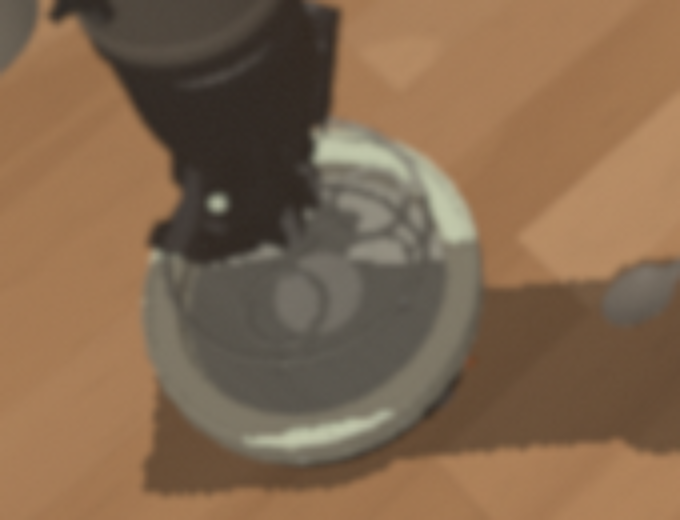

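The rack is held level above the dish, and I'm lowering it.

Call:
servo_tool(
  motion=[
    [[0, -0.025, 0.05, 0, 0], [0, 0, 0, -0.3, 0], [0, 0, 0, -0.3, 0], [0, 0, 0, -0.2, 0], [0, 0, 0, -0.1, 0], [0, 0, 0, 0, 0], [0, 0, 0, 0, 0], [0, 0, 0, 0, 0]],
  ],
)

```text
t: 6.2
eef_pos: [0.4696, 0.3355, 0.1017]
tool_rot: [-0.0, 0.974, 0.228, 0.0]
contact_force: [-0.4, -1.1, -0.4]
gripper_width: 0.146
grasp_force: 39.0
```

Call:
servo_tool(
  motion=[
    [[0, 0.02, -0.05, 0, 0], [0, 0, 0, 0, 0], [0, 0, 0, 0, 0], [0, 0, 0, -0.1, 0], [0, 0, 0, -0.1, 0], [0, 0, 0, -0.1, 0], [0, 0, 0, -0.05, 0], [0, 0, 0, 0, 0], [0, 0, 0, 0, 0]],
  ],
)

```text
t: 7.1
eef_pos: [0.47, 0.3332, 0.0876]
tool_rot: [0.0, 0.974, 0.228, -0.0]
contact_force: [-2.5, -1.9, 4.5]
gripper_width: 0.146
grasp_force: 39.8
```

Call:
servo_tool(
  motion=[
    [[0.5, 0, 0, 0, 0], [0.5, 0, 0, 0, 0], [0.5, 0, 0, 0, 0], [0.5, 0, 0, 0, 0], [0.5, 0, 0, 0.4, 0], [0.5, 0, 0, 0.8, 0], [0.7, 0, 0, 1, 0], [0.7, 0.1, -1, 1, -0.4], [0.7, 0.1, -1, 0, -0.4], [0.7, 0.1, -1, 0, -0.4], [0.7, 0.1, -1, 0, -0.4], [0.7, 0.1, -1, 0, -0.4], [0.7, 0.1, -1, 0, -0.4], [0.7, 0, 0, 0, 0], [0.7, 0, 0, 0, 0]],
  ],
)

```text
t: 8.6
eef_pos: [0.494, 0.0974, 0.2116]
tool_rot: [-0.0, 0.996, 0.085, 0.001]
contact_force: [0.1, 1.1, -0.7]
gripper_width: 0.705
grasp_force: 0.0
```

```bash
python3 - <<'E'
from h import *
def fit(P):
    A=np.c_[2*P[:,:2],np.ones(len(P))]; 
    s=np.linalg.lstsq(A,(P[:,:2]**2).sum(1),rcond=None)[0]; return s[:2],np.sqrt(s[2]+s[:2]@s[:2])
im,W,R,C=cloud("top");cv2.imwrite("pics/c.png",cv2.resize(im[170:262,140:240,::-1],None,fx=6,fy=6,interpolation=2))
Q=W[175:258,145:235].reshape(-1,3);Q=Q[(Q[:,2]>.085)&(Q[:,2]<.11)];print("grip",len(Q),np.median(Q,0) if len(Q) else 0)
q=bot.get_obs()["q"];print(q)
E
```

```text
grip 37 [0.46984954 0.33201204 0.09446359]
[-0.06641137  0.26172851 -0.29685568  1.98714099  0.0959197   0.90450852
 -1.8114002 ]
```

View pics/c.png

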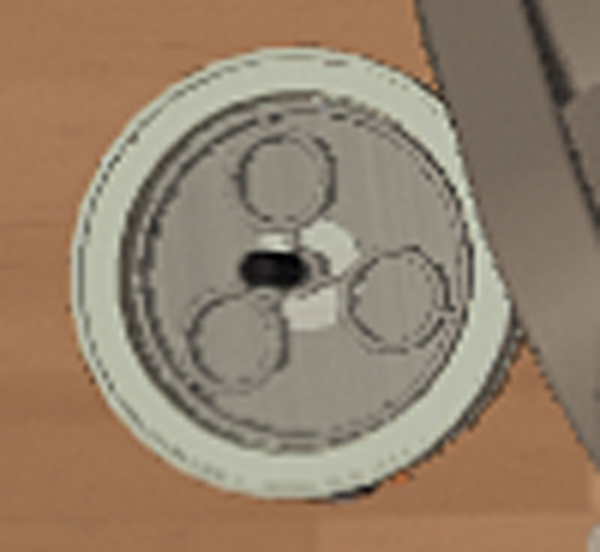

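The rack is seated in the dish. The rings are at crop (287,180), (400,300) and (238,340), and the grip is at (272,268). I'll check the ring positions while moving to the first egg.

```bash
python3 - <<'E'
from h import *
d=np.load("top0.npz");R,C=d["R"],d["C"]
P=[]
for u,v in((287,180),(400,300),(238,340)):
    P.append(onz(R,C,u/6+140-.4,v/6+170-.4,.046)[:2]);print(P[-1])
m=np.mean(P,0);print(m,[np.degrees(np.arctan2(*(p-m)[::-1])) for p in P])
E
```

```text
[0.50471039 0.33908524]
[0.45886363 0.29633406]
[0.44688417 0.35744105]
[0.47015273 0.33095345] [np.float64(13.241427666604892), np.float64(-108.06071996938093), np.float64(131.29833567822863)]
```

Call:
servo_tool(
  motion=[
    [[0.7, 0, -0.5, 0, -0.2], [0.7, 0, -0.9, 0, -0.2], [0.7, 0, -0.9, 0, -0.2], [0.7, 0, -0.9, 0, -0.2], [0.7, 0, -0.9, 0, -0.2], [0.7, 0, -0.9, 0, -0.2], [0.7, 0, -0.9, 0, -0.2], [0.7, 0, -0.9, 0, 0], [0.7, 0, -0.9, 0, 0], [0.7, 0, -0.6, 0, 0], [0.7, 0, -0.2, 0, 0], [0.7, 0, 0, 0, 0], [0.7, 0, 0, 0, 0]],
  ],
)

```text
t: 9.95
eef_pos: [0.494, -0.2401, 0.2105]
tool_rot: [-0.001, 1.0, 0.003, -0.0]
contact_force: [0.7, 0.4, 0.2]
gripper_width: 0.698
grasp_force: 0.0
```

Call:
servo_tool(
  motion=[
    [[0.7, -0.07, -0.01, -0.5, 0], [0.7, 0, 0, -0.9, 0], [0.7, 0, 0, -0.9, 0], [0.7, 0, 0, -0.7, 0], [0.7, 0, 0, -0.5, 0], [0.7, 0, 0, -0.3, 0], [0.7, 0, 0, -0.2, 0], [0.7, 0, 0, 0, 0], [0.7, 0, 0, 0, 0]],
  ],
  newtons=30,
)

```text
t: 10.85
eef_pos: [0.4916, -0.2423, 0.0514]
tool_rot: [0.0, 1.0, 0.002, 0.001]
contact_force: [-0.1, -1.2, -0.2]
gripper_width: 0.7
grasp_force: 0.0
```

Call:
servo_tool(
  motion=[
    [[0.6, -0.01, 0.03, -0.03, 0], [0.55, 0, 0, 0, 0], [0.5, 0, 0, 0, 0], [0.4, 0, 0, 0, 0], [0.3, 0, 0, 0, 0], [0.3, 0, 0, 0, 0], [0.3, 0, 0, 0, 0]],
  ],
  newtons=25,
)

```text
t: 11.55
eef_pos: [0.4908, -0.2415, 0.0498]
tool_rot: [0.0, 1.0, 0.002, 0.0]
contact_force: [0.3, 0.2, 5.4]
gripper_width: 0.492
grasp_force: 25.2
```

Call:
servo_tool(
  motion=[
    [[0.3, 0, 0, 0.15, 0], [0.3, 0, 0, 0.4, 0], [0.3, 0, 0, 0.8, 0], [0.3, 0, 0, 0.9, 0], [0.3, 0, 0.3, 0.6, 0], [0.3, 0, 0.5, 0.2, 0], [0.3, 0, 0.8, 0, 0.2], [0.3, 0, 0.9, 0, 0.2], [0.3, 0, 0.9, 0, 0.2], [0.3, 0, 0.9, 0, 0.2], [0.3, 0, 0.9, 0, 0.2], [0.3, 0, 0.9, 0, 0.2], [0.3, 0, 0.9, 0, 0.2], [0.3, 0, 0.9, 0, 0.2], [0.3, 0, 0.9, 0, 0.2], [0.3, 0.05, 0.9, 0, 0.06], [0.3, 0.1, 0.8, 0, 0], [0.3, 0.1, 0.6, 0, 0], [0.3, 0.05, 0.3, 0, 0], [0.3, 0, 0, 0, 0]],
  ],
)

```text
t: 13.55
eef_pos: [0.5021, 0.2163, 0.1713]
tool_rot: [-0.0, 0.993, 0.115, -0.0]
contact_force: [-0.5, -1.2, -0.1]
gripper_width: 0.498
grasp_force: 25.6
```

```bash
python3 - <<'E'
from h import *
im,W,R,C=cloud("scene");print(bot.get_obs()["q"],bot.get_obs()["eef_pos"])
cv2.imwrite("pics/d.png",cv2.resize(im[170:360,130:330,::-1],None,fx=3,fy=3,interpolation=2))
E
```

```text
[-0.27558561  0.38142337 -0.29953445  1.92683264  0.14638551  0.85525325
 -1.99440761] [0.50214758 0.21442645 0.17108481]
```

View pics/d.png

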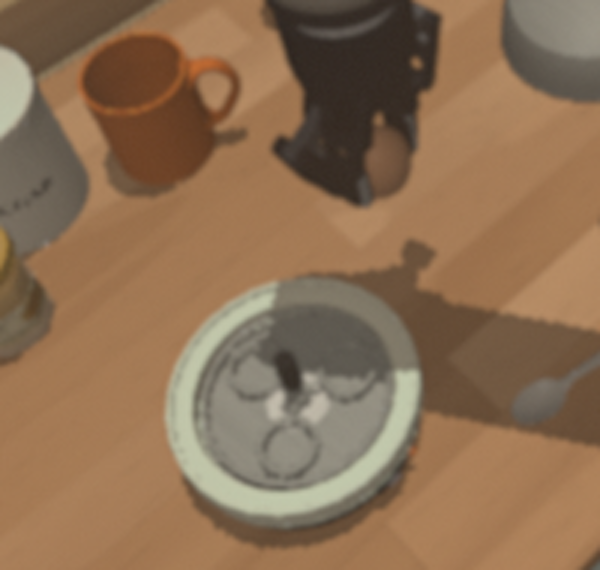

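The egg is held upright at (388,160) in the crop, and the rack's rings are clear.

Call:
servo_tool(
  motion=[
    [[0.3, 0.02, 0.5, 0, 0], [0.3, 0.02, 0.7, 0, 0], [0.3, 0.02, 0.7, 0, 0], [0.3, 0.02, 0.7, 0, 0], [0.3, 0, 0.4, -0.3, 0], [0.3, 0, 0.2, -0.3, 0], [0.3, 0, 0, -0.3, 0], [0.3, 0, 0, -0.3, 0], [0.3, 0, 0, -0.3, 0], [0.3, 0, 0, 0, 0], [0.3, 0, 0, 0, 0], [0.3, 0, 0, 0, 0]],
  ],
)

```text
t: 14.8
eef_pos: [0.5061, 0.3428, 0.1119]
tool_rot: [-0.0, 0.994, 0.113, 0.0]
contact_force: [-0.6, -0.1, -0.1]
gripper_width: 0.495
grasp_force: 25.6
```

Call:
servo_tool(
  motion=[
    [[0.3, -0.02, -0.05, -0.2, 0], [0.3, 0, 0, -0.3, 0], [0.3, 0, 0, -0.2, 0], [0.3, 0, 0, -0.1, 0], [0.3, 0, 0, -0.08, 0], [0.3, 0, 0, -0.06, 0], [0.3, 0, 0, 0, 0], [0.3, 0, 0, 0, 0]],
  ],
)

```text
t: 15.6
eef_pos: [0.505, 0.3411, 0.074]
tool_rot: [-0.0, 0.994, 0.113, 0.0]
contact_force: [-0.7, 1.3, -0.8]
gripper_width: 0.497
grasp_force: 25.6
```

Call:
servo_tool(
  motion=[
    [[0.3, 0, 0, -0.03, 0], [0.3, 0, 0, 0, 0], [0.52, 0, 0, 0, 0], [0.55, 0, 0, 0, 0], [0.6, 0, 0, 0, 0], [0.7, 0, 0, 0, 0], [0.7, 0, 0, 0, 0], [0.7, 0, 0, 0.4, 0], [0.7, 0, 0, 0.8, 0], [0.7, 0, 0, 1, 0], [0.7, 0, -0.3, 0.8, -0.2], [0.7, 0, -0.6, 0, -0.2], [0.7, 0, -0.9, 0, -0.2], [0.7, 0, -1, 0, -0.2], [0.7, 0, -1, 0, -0.2], [0.7, 0, -1, 0, -0.2], [0.7, 0, -1, 0, -0.2], [0.7, 0, -1, 0, -0.2], [0.7, 0, -1, 0, -0.2], [0.7, 0, -1, 0, -0.12]],
  ],
)

```text
t: 17.6
eef_pos: [0.5049, -0.0126, 0.194]
tool_rot: [-0.0, 1.0, -0.002, 0.001]
contact_force: [0.5, 0.7, -0.4]
gripper_width: 0.697
grasp_force: 0.0
```

```bash
python3 - <<'E'
from h import *
im,W,R,C=cloud("top");print(bot.get_obs()["eef_pos"])
cv2.imwrite("pics/e.png",cv2.resize(im[170:262,140:240,::-1],None,fx=6,fy=6,interpolation=2))
Q=W[175:258,145:235].reshape(-1,3);Q=Q[(Q[:,2]>.07)&(Q[:,2]<.11)&(np.hypot(Q[:,0]-.47,Q[:,1]-.332)>.012)]
A=np.c_[2*Q,np.ones(len(Q))];s=np.linalg.lstsq(A,(Q**2).sum(1),rcond=None)[0];print(len(Q),s[:3],Q[:,2].max())
E
```

```text
[ 0.50448499 -0.0206215   0.19372978]
298 [0.50593934 0.34088162 0.07275836] 0.09462179478480029
```

View pics/e.png

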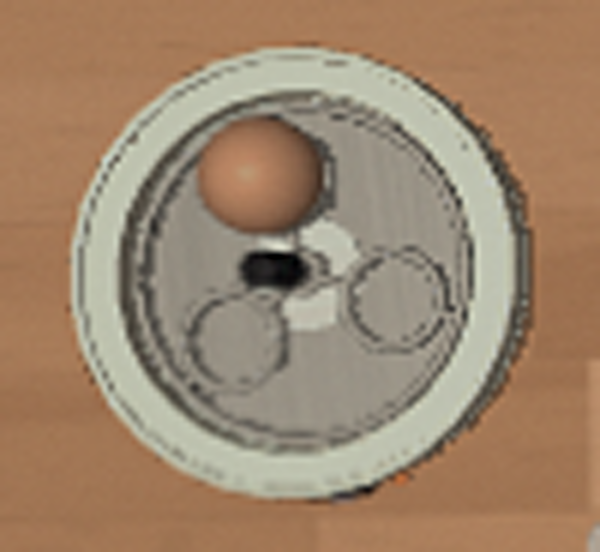

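Egg 1 is seated upright at crop (262,175), with its top at 94.6 mm. Next is the egg nearest the robot.

Call:
servo_tool(
  motion=[
    [[0.7, -0.2, -0.7, 0, 0], [0.7, -0.2, -0.7, 0, 0], [0.7, -0.25, -0.8, 0, 0], [0.7, -0.25, -0.8, 0, 0], [0.7, -0.25, -0.8, 0, 0], [0.7, -0.25, -0.7, 0, 0], [0.7, -0.2, -0.5, 0, 0], [0.7, -0.1, -0.3, -0.3, 0], [0.7, -0.04, -0.2, -0.6, 0], [0.7, 0, 0, -0.8, 0], [0.7, 0, 0, -0.6, 0], [0.7, 0, 0, -0.2, 0], [0.7, 0, 0, 0, 0], [0.7, 0, 0, 0, 0]],
  ],
)

```text
t: 19.05
eef_pos: [0.436, -0.231, 0.0933]
tool_rot: [0.0, 1.0, -0.001, 0.001]
contact_force: [0.7, -0.7, 0.7]
gripper_width: 0.699
grasp_force: 0.0
```

Call:
servo_tool(
  motion=[
    [[0.7, -0.03, -0.26, 0, 0], [0.7, 0, 0, 0, 0], [0.7, 0, 0, -0.4, 0], [0.7, 0, 0, -0.4, 0], [0.7, 0, 0, -0.28, 0], [0.7, 0, 0, 0, 0], [0.7, 0, 0, 0, 0]],
  ],
)

```text
t: 19.75
eef_pos: [0.4342, -0.2418, 0.0497]
tool_rot: [0.0, 1.0, -0.002, 0.0]
contact_force: [0.3, 0.4, 0.8]
gripper_width: 0.701
grasp_force: 0.0
```

Call:
servo_tool(
  motion=[
    [[0.6, 0.01, 0, 0, 0], [0.55, 0, 0, 0, 0], [0.5, 0, 0, 0, 0], [0.4, 0, 0, 0, 0], [0.3, 0, 0, 0, 0], [0.3, 0, 0, 0, 0], [0.3, 0, 0, 0, 0], [0.3, 0, 0, 0.15, 0], [0.3, 0, 0, 0.4, 0], [0.3, 0, 0, 0.8, 0], [0.3, 0, 0, 0.9, 0], [0.3, 0, 0.2, 0.7, 0], [0.3, 0, 0.4, 0.2, 0], [0.3, 0.03, 0.6, 0, 0.3], [0.3, 0.04, 0.8, 0, 0.5], [0.3, 0.05, 0.9, 0, 0.7], [0.3, 0.05, 0.9, 0, 0.7], [0.3, 0.05, 0.9, 0, 0.7], [0.3, 0.05, 0.9, 0, 0.7], [0.3, 0.05, 0.9, 0, 0.7]],
  ],
)

```text
t: 21.75
eef_pos: [0.4468, 0.0196, 0.1755]
tool_rot: [0.0, 0.967, 0.255, -0.0]
contact_force: [0.6, 0.5, -0.4]
gripper_width: 0.493
grasp_force: 25.6
```

Call:
servo_tool(
  motion=[
    [[0.3, 0.05, 0.9, 0, 0.7], [0.3, 0.05, 0.9, 0, 0.7], [0.3, 0.05, 0.9, 0, 0.7], [0.3, 0.05, 0.8, 0, 0.7], [0.3, 0.05, 0.7, 0, 0.7], [0.3, 0.04, 0.6, 0, 0.7], [0.3, 0.04, 0.5, 0, 0.7], [0.3, 0.04, 0.3, 0, 0.5], [0.3, 0, 0.1, 0, 0.3], [0.3, 0, 0, 0, 0], [0.3, 0, 0, 0, 0], [0.3, 0, 0, 0, 0]],
  ],
)

```text
t: 22.95
eef_pos: [0.4622, 0.2453, 0.1753]
tool_rot: [0.0, 0.827, 0.562, -0.0]
contact_force: [-0.4, 0.7, 0.6]
gripper_width: 0.496
grasp_force: 25.6
```

Call:
servo_tool(
  motion=[
    [[0.3, -0.03, 0.4, 0, 0.3], [0.3, -0.03, 0.5, -0.2, 0.3], [0.3, 0, 0.33, -0.4, 0], [0.3, 0, 0.1, -0.5, 0], [0.3, 0, 0, -0.3, 0], [0.3, 0, 0, -0.1, 0], [0.3, 0, 0, 0, 0], [0.3, 0, 0, 0, 0], [0.3, 0, 0, 0, 0]],
  ],
)

```text
t: 23.85
eef_pos: [0.4602, 0.2997, 0.1162]
tool_rot: [0.0, 0.806, 0.592, 0.001]
contact_force: [-0.3, -0.3, -0.4]
gripper_width: 0.497
grasp_force: 25.6
```

Call:
servo_tool(
  motion=[
    [[0.3, -0.02, -0.04, -0.2, 0], [0.3, 0, 0, -0.3, 0], [0.3, 0, 0, -0.25, 0], [0.3, 0, 0, -0.13, 0], [0.3, 0, 0, -0.1, 0], [0.3, 0, 0, -0.08, 0], [0.3, 0, 0, 0, 0], [0.3, 0, 0, 0, 0]],
  ],
)

```text
t: 24.65
eef_pos: [0.4595, 0.2984, 0.0733]
tool_rot: [-0.0, 0.806, 0.593, 0.001]
contact_force: [0.9, 1.4, 0.4]
gripper_width: 0.5
grasp_force: 25.7
```

Release, rise, and head to the last egg at (0.603, -0.2415).

Call:
servo_tool(
  motion=[
    [[0.3, 0, 0, -0.02, 0], [0.3, 0, 0, 0, 0], [0.52, 0, 0, 0, 0], [0.55, 0, 0, 0, 0], [0.6, 0, 0, 0, 0], [0.7, 0, 0, 0, 0], [0.7, 0, 0, 0, 0], [0.7, 0, 0, 0.4, 0], [0.7, 0, 0, 0.8, 0], [0.7, 0, 0, 1, 0], [0.7, 0.1, -0.3, 0.8, -0.7], [0.7, 0.2, -0.6, 0, -0.7], [0.7, 0.2, -0.9, 0, -0.7], [0.7, 0.3, -1, 0, -0.7], [0.7, 0.3, -1, 0, -0.7], [0.7, 0.3, -1, 0, -0.7], [0.7, 0.3, -1, 0, -0.7], [0.7, 0.3, -1, 0, -0.7], [0.7, 0.3, -1, 0, -0.7], [0.7, 0.3, -1, 0, -0.7]],
  ],
)

```text
t: 26.65
eef_pos: [0.5627, -0.0562, 0.1926]
tool_rot: [-0.0, 0.978, 0.21, 0.0]
contact_force: [0.7, -0.2, -0.6]
gripper_width: 0.7
grasp_force: 0.0
```

```bash
python3 - <<'E'
from h import *
im,W,R,C=cloud("top");o=bot.get_obs();print(o["eef_pos"],o["tool_rot"],o["q"])
cv2.imwrite("pics/f.png",cv2.resize(im[170:262,140:240,::-1],None,fx=6,fy=6,interpolation=2))
Q=W[175:258,145:235].reshape(-1,3);Q=Q[(Q[:,2]>.07)&(Q[:,2]<.11)&(np.hypot(Q[:,0]-.4596,Q[:,1]-.298)<.024)]
A=np.c_[2*Q,np.ones(len(Q))];s=np.linalg.lstsq(A,(Q**2).sum(1),rcond=None)[0];print(len(Q),s[:3],Q[:,2].max())
E
```

```text
[ 0.5641526  -0.06510141  0.19260546] [2.44930275e-03 9.78963504e-01 2.04020663e-01 1.68653752e-04] [ 0.17592506  0.37824071 -0.2172864   1.86514598  0.10722696  0.90788868
 -1.25234921]
320 [0.45993081 0.29864015 0.07230932] 0.09612786463254551
```

View pics/f.png

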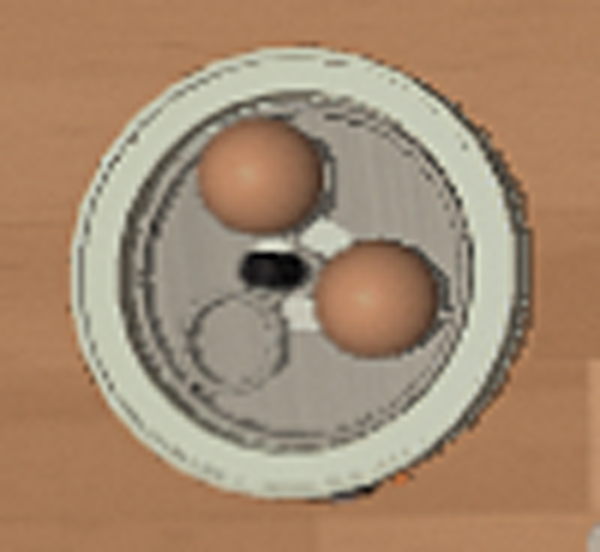

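Eggs 1 and 2 stand upright at crop (262,175) and (378,298). The free ring is at (238,340).

Call:
servo_tool(
  motion=[
    [[0.7, 0.2, -0.8, 0, -0.6], [0.7, 0.2, -0.8, 0, -0.6], [0.7, 0.2, -0.8, 0, -0.6], [0.7, 0.2, -0.8, 0, -0.6], [0.7, 0.1, -0.6, 0, -0.6], [0.7, 0.05, -0.4, 0, -0.4], [0.7, 0, -0.2, -0.3, 0], [0.7, 0, 0, -0.7, 0], [0.7, 0, 0, -0.8, 0], [0.7, 0, 0, -0.5, 0], [0.7, 0, 0, -0.2, 0], [0.7, 0, 0, 0, 0], [0.7, 0, 0, 0, 0]],
  ],
)

```text
t: 28.0
eef_pos: [0.6015, -0.2295, 0.0929]
tool_rot: [-0.0, 1.0, 0.011, 0.001]
contact_force: [0.9, 0.3, 0.4]
gripper_width: 0.699
grasp_force: 0.0
```

Call:
servo_tool(
  motion=[
    [[0.7, 0.03, -0.3, 0, -0.15], [0.7, 0, 0, 0, 0], [0.7, 0, 0, -0.4, 0], [0.7, 0, 0, -0.4, 0], [0.7, 0, 0, -0.28, 0], [0.7, 0, 0, 0, 0], [0.7, 0, 0, 0, 0]],
  ],
)

```text
t: 28.7
eef_pos: [0.6018, -0.2417, 0.0482]
tool_rot: [-0.0, 1.0, 0.001, -0.001]
contact_force: [0.6, -0.1, -1.2]
gripper_width: 0.702
grasp_force: 0.0
```

Call:
servo_tool(
  motion=[
    [[0.6, 0.03, 0, 0.03, 0], [0.55, 0, 0, 0, 0], [0.5, 0, 0, 0, 0], [0.4, 0, 0, 0, 0], [0.3, 0, 0, 0, 0], [0.3, 0, 0, 0, 0], [0.3, 0, 0, 0, 0], [0.3, 0, 0, 0.15, 0], [0.3, 0, 0, 0.4, 0], [0.3, 0, 0, 0.8, 0], [0.3, 0, 0, 0.9, 0], [0.3, 0, 0.2, 0.7, 0.2], [0.3, 0, 0.4, 0.2, 0.5], [0.3, -0.1, 0.6, 0, 0.7], [0.3, -0.2, 0.8, 0, 0.9], [0.3, -0.25, 0.9, 0, 0.9], [0.3, -0.25, 0.9, 0, 0.9], [0.3, -0.25, 0.9, 0, 0.9], [0.3, -0.25, 0.9, 0, 0.9], [0.3, -0.25, 0.9, 0, 0.9]],
  ],
)

```text
t: 30.7
eef_pos: [0.5399, 0.0198, 0.1759]
tool_rot: [-0.0, 0.916, 0.401, -0.0]
contact_force: [-0.2, 1.0, -0.7]
gripper_width: 0.494
grasp_force: 25.6
```

Call:
servo_tool(
  motion=[
    [[0.3, -0.25, 0.9, 0, 0.9], [0.3, -0.25, 0.9, 0, 0.9], [0.3, -0.25, 0.9, 0, 0.9], [0.3, -0.25, 0.8, 0, 0.9], [0.3, -0.25, 0.7, 0, 0.9], [0.3, -0.25, 0.7, 0, 0.9], [0.3, -0.25, 0.7, 0, 0.9], [0.3, -0.2, 0.6, 0, 0.9], [0.3, -0.1, 0.4, 0, 0.9], [0.3, -0.05, 0.3, 0, 0.9], [0.3, 0, 0.1, 0, 0.9], [0.3, 0, 0, 0, 0.6], [0.3, 0, 0, 0, 0], [0.3, 0, 0, 0, 0], [0.3, 0, 0, 0, 0]],
  ],
)

```text
t: 32.2
eef_pos: [0.4571, 0.2978, 0.1761]
tool_rot: [0.0, 0.507, 0.862, -0.0]
contact_force: [0.1, 0.2, -0.2]
gripper_width: 0.495
grasp_force: 25.6
```

```bash
python3 - <<'E'
from station import bot
o=bot.get_obs();print(o["q"],o["eef_pos"],o["tool_rot"])
E
```

```text
[-0.1438182   0.44202593 -0.69015504  1.90446317  0.35020284  0.91802256
 -0.49672188] [0.45707704 0.29777347 0.17607566] [ 5.78383436e-05  5.07336715e-01  8.61747882e-01 -2.04348655e-04]
```

Call:
servo_tool(
  motion=[
    [[0.3, -0.1, 0.4, 0, 0.5], [0.3, -0.1, 0.5, 0, 0.6], [0.3, -0.08, 0.4, 0, 0.6], [0.3, 0, 0.23, -0.2, 0.3], [0.3, 0, 0, -0.4, 0], [0.3, 0, 0, -0.5, 0], [0.3, 0, 0, -0.3, 0], [0.3, 0, 0, -0.1, 0], [0.3, 0, 0, 0, 0], [0.3, 0, 0, 0, 0], [0.3, 0, 0, 0, 0]],
  ],
)

```text
t: 33.3
eef_pos: [0.4465, 0.3596, 0.117]
tool_rot: [0.0, 0.4, 0.916, 0.001]
contact_force: [-0.7, 0.1, -0.4]
gripper_width: 0.496
grasp_force: 25.6
```

Call:
servo_tool(
  motion=[
    [[0.3, -0.02, -0.01, -0.2, 0], [0.3, 0, 0, -0.3, 0], [0.3, 0, 0, -0.25, 0], [0.3, 0, 0, -0.15, 0], [0.3, 0, 0, -0.1, 0], [0.3, 0, 0, -0.1, 0], [0.3, 0, 0, 0, 0], [0.3, 0, 0, 0, 0]],
  ],
)

```text
t: 34.1
eef_pos: [0.446, 0.3597, 0.0731]
tool_rot: [0.0, 0.4, 0.917, 0.001]
contact_force: [-0.3, -0.0, 6.9]
gripper_width: 0.496
grasp_force: 26.2
```

Call:
servo_tool(
  motion=[
    [[0.52, 0, 0, 0, 0], [0.55, 0, 0, 0, 0], [0.6, 0, 0, 0, 0], [0.7, 0, 0, 0, 0], [0.7, 0, 0, 0, 0], [0.7, 0, 0, 0.4, 0], [0.7, 0, 0, 0.8, 0], [0.7, 0, 0, 1, 0], [0.7, 0, -0.3, 0.8, 0], [0.6, 0.2, -0.6, 0, 0], [0.6, 0.3, -0.9, 0, 0], [0.6, 0.3, -0.9, 0, 0], [0.6, 0.3, -0.9, 0, 0], [0.6, 0.3, -0.9, 0, 0], [0.6, 0.3, -0.9, 0, 0], [0.6, 0.3, -0.9, 0, 0], [0.6, 0.3, -0.9, 0, 0], [0.6, 0.3, -0.9, 0, 0], [0.6, 0.3, -0.9, 0, 0], [0.6, 0.3, -0.9, 0, 0]],
  ],
)

```text
t: 36.1
eef_pos: [0.5737, -0.0385, 0.1935]
tool_rot: [0.001, 0.4, 0.917, 0.0]
contact_force: [1.0, -0.9, 0.3]
gripper_width: 0.597
grasp_force: 0.0
```

Call:
servo_tool(
  motion=[
    [[0.6, 0.2, -0.6, 0, 0], [0.6, 0.1, -0.4, 0, 0], [0.6, 0, 0, 0, 0], [0.6, 0, 0, 0, 0], [0.6, 0, 0, 0, 0]],
  ],
)

```text
t: 36.6
eef_pos: [0.585, -0.0748, 0.1925]
tool_rot: [-0.0, 0.399, 0.917, 0.0]
contact_force: [0.0, 0.2, 1.4]
gripper_width: 0.604
grasp_force: 0.0
```

```bash
python3 - <<'E'
from h import *
im,W,R,C=cloud("top");o=bot.get_obs();print(o["eef_pos"],o["tool_rot"],o["q"])
cv2.imwrite("pics/g.png",cv2.resize(im[150:262,140:260,::-1],None,fx=5,fy=5,interpolation=2))
for c in ((.505,.341),(.4596,.298),(.446,.359)):
  Q=W[175:258,145:235].reshape(-1,3);Q=Q[(Q[:,2]>.07)&(Q[:,2]<.11)&(np.hypot(Q[:,0]-c[0],Q[:,1]-c[1])<.022)]
  A=np.c_[2*Q,np.ones(len(Q))];s=np.linalg.lstsq(A,(Q**2).sum(1),rcond=None)[0];print(len(Q),s[:3],Q[:,2].max())
E
```

```text
[ 0.58502256 -0.07495667  0.19250889] [-6.54371810e-05  3.98588756e-01  9.17129695e-01  3.48998597e-04] [ 0.52111083  0.48302295 -0.65679157  1.78950865  0.34604928  0.98663346
  0.47665634]
296 [0.50562687 0.34066066 0.07225776] 0.09405111216687298
316 [0.45989198 0.2986019  0.07225749] 0.09528300734512078
304 [0.44585626 0.35895417 0.07237707] 0.09518674828707475
```

View pics/g.png

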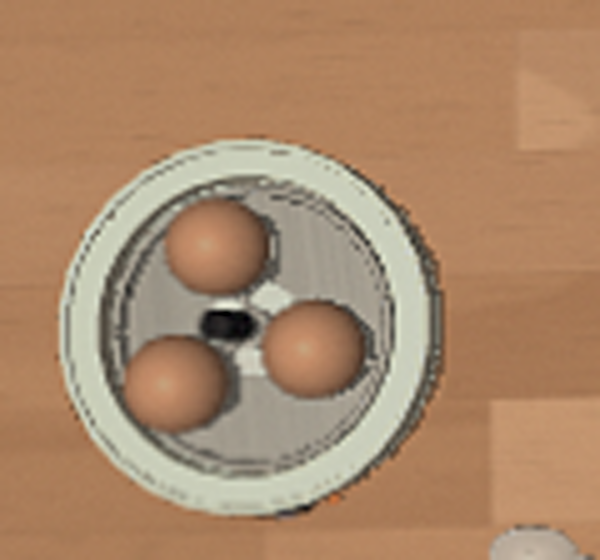

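All three eggs stand upright in their rings, at crop (217,246), (313,348) and (176,383). Now for the dome's knob.

Call:
servo_tool(
  motion=[
    [[0.6, -0.23, 0.38, 0, 0], [0.6, 0, 0, -0.4, 0], [0.6, 0, 0, -0.6, 0], [0.6, 0, 0, -0.5, 0], [0.6, 0, 0, -0.3, 0], [0.6, 0, 0, -0.1, 0], [0.6, 0, 0, 0, 0], [0.6, 0, 0, 0, 0], [0.6, 0, 0, 0, 0]],
  ],
)

```text
t: 37.55
eef_pos: [0.5768, -0.0619, 0.1171]
tool_rot: [0.001, 0.4, 0.917, 0.0]
contact_force: [0.5, -0.8, 0.3]
gripper_width: 0.6
grasp_force: 0.0
```

Call:
servo_tool(
  motion=[
    [[0.6, -0.02, 0.05, -0.3, 0], [0.6, 0, 0, -0.25, 0], [0.6, 0, 0, -0.1, 0], [0.6, 0, 0, 0, 0], [0.6, 0, 0, 0, 0], [0.4, 0, 0, 0, 0], [0.3, 0, 0, 0, 0], [0.2, 0, 0, 0, 0], [0.1, 0, 0, 0, 0], [0, 0, 0, 0, 0], [0, 0, 0, 0, 0], [0, 0, 0, 0, 0]],
  ],
  newtons=60,
)

```text
t: 38.75
eef_pos: [0.5759, -0.0598, 0.0909]
tool_rot: [0.001, 0.4, 0.917, 0.0]
contact_force: [-0.7, -0.0, 4.7]
gripper_width: 0.262
grasp_force: 58.8
```

Call:
servo_tool(
  motion=[
    [[0, 0, 0, 0.2, 0], [0, 0, 0, 0.5, 0], [0, 0, 0, 0.8, 0], [0, 0, 0, 0.9, 0], [0, 0, 0, 0.8, 0], [0, -0.05, 0.2, 0.2, 0], [0, -0.1, 0.4, 0, 0], [0, -0.2, 0.7, 0, 0], [0, -0.2, 0.8, 0, 0], [0, -0.2, 0.8, 0, 0], [0, -0.2, 0.8, 0, 0], [0, -0.2, 0.8, 0, 0], [0, -0.2, 0.8, 0, 0], [0, -0.2, 0.8, 0, 0], [0, -0.2, 0.8, 0, 0], [0, -0.2, 0.8, 0, 0], [0, -0.2, 0.7, 0, 0], [0, -0.2, 0.6, 0, 0], [0, -0.1, 0.4, 0, 0], [0, -0.1, 0.3, 0, 0]],
  ],
)

```text
t: 40.75
eef_pos: [0.4705, 0.3296, 0.2241]
tool_rot: [-0.001, 0.398, 0.917, -0.001]
contact_force: [-0.3, -0.5, -1.8]
gripper_width: 0.261
grasp_force: 58.9
```

Call:
servo_tool(
  motion=[
    [[0, 0, 0, 0, 0], [0, 0, 0, 0, 0], [0, 0, 0, 0, 0]],
  ],
)

```text
t: 41.05
eef_pos: [0.4737, 0.3266, 0.2256]
tool_rot: [0.0, 0.401, 0.916, -0.001]
contact_force: [0.2, 0.3, -1.7]
gripper_width: 0.261
grasp_force: 58.9
```

```bash
python3 - <<'E'
from h import *
im,W,R,C=cloud("scene");o=bot.get_obs();print(o["eef_pos"],o["tool_rot"])
cv2.imwrite("pics/i.png",cv2.resize(im[150:360,130:330,::-1],None,fx=2.5,fy=2.5,interpolation=2))
E
```

```text
[0.47378976 0.32664336 0.22579365] [ 1.21152268e-04  4.00877214e-01  9.16131636e-01 -5.19795335e-04]
```

View pics/i.png

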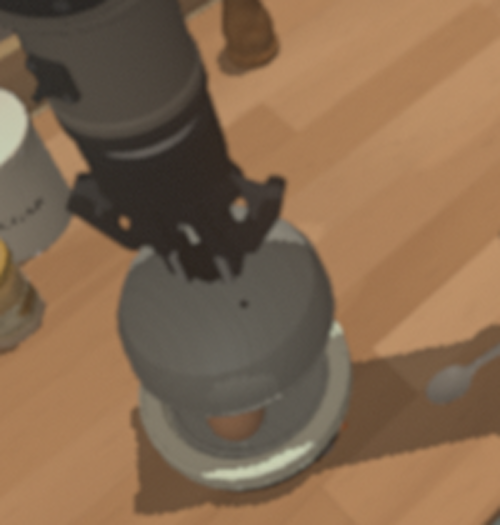

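The dome is held level above the boiler, with an egg visible below at (235,422).

Call:
servo_tool(
  motion=[
    [[0, -0.07, 0.17, 0, 0], [0, 0, 0, 0, 0], [0, 0, 0, -0.3, 0], [0, 0, 0, -0.4, 0], [0, 0, 0, -0.4, 0], [0, 0, 0, -0.3, 0], [0, 0, 0, -0.2, 0], [0, 0, 0, -0.1, 0], [0, 0, 0, 0, 0], [0, 0, 0, 0, 0], [0, 0, 0, 0, 0]],
  ],
)

```text
t: 42.2
eef_pos: [0.4708, 0.3352, 0.1588]
tool_rot: [0.0, 0.4, 0.917, 0.001]
contact_force: [-1.0, 0.1, -1.6]
gripper_width: 0.257
grasp_force: 58.9
```

```bash
python3 - <<'E'
from h import *
def fit(P):
    A=np.c_[2*P[:,:2],np.ones(len(P))]; 
    s=np.linalg.lstsq(A,(P[:,:2]**2).sum(1),rcond=None)[0]; return s[:2],np.sqrt(s[2]+s[:2]@s[:2])
print(bot.get_obs()["eef_pos"])
# points on dome: sphere-ish fit from both views, vs boiler lip pts
for n,b in(("scene",(170,290,230,365)),("top",(140,240,165,265))):
    im,W,R,C=cloud(n);Q=W[b[2]:b[3],b[0]:b[1]].reshape(-1,3);c=np.array([.4708,.3335])
    r=np.hypot(*(Q[:,:2]-c).T)
    L=Q[(r>.076)&(r<.09)&(Q[:,2]>.048)&(Q[:,2]<.0555)];D=Q[(r<.083)&(Q[:,2]>.0625)&(Q[:,2]<.085)]
    print(n,"lip",len(L),fit(L),"dome",len(D),fit(D))
    cv2.imwrite(f"pics/j{n}.png",cv2.resize(im[b[2]:b[3],b[0]:b[1],::-1],None,fx=4,fy=4,interpolation=2))
E
```

```text
[0.47080097 0.33516232 0.15881484]
scene lip 561 (array([0.46975013, 0.33452662]), np.float64(0.08020991158740141)) dome 344 (array([0.47118904, 0.33391897]), np.float64(0.07639215888105627))
top lip 306 (array([0.47140907, 0.3335615 ]), np.float64(0.08030820020854787)) dome 188 (array([0.47146633, 0.33434473]), np.float64(0.07573556289041226))
```

View pics/jscene.png

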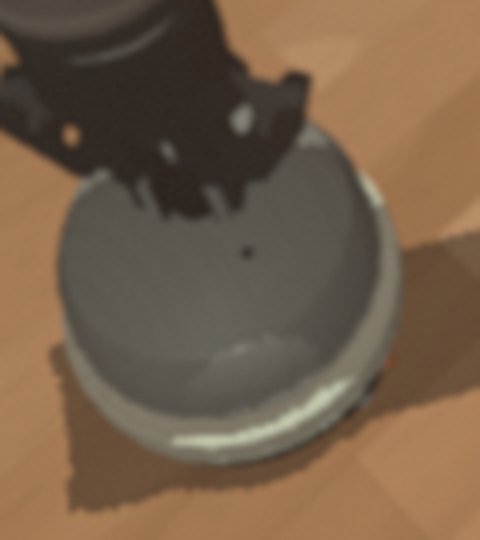

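The dome is centred over the rim to within about 1 mm, so I'm lowering it.

Call:
servo_tool(
  motion=[
    [[0, -0.02, 0, -0.1, 0], [0, 0, 0, -0.1, 0], [0, 0, 0, -0.1, 0], [0, 0, 0, -0.07, 0], [0, 0, 0, -0.05, 0], [0, 0, 0, 0, 0], [0, 0, 0, 0, 0], [0, 0, 0, 0, 0]],
  ],
)

```text
t: 43.1
eef_pos: [0.4698, 0.3349, 0.1413]
tool_rot: [0.0, 0.4, 0.917, 0.0]
contact_force: [-0.1, 1.4, -1.9]
gripper_width: 0.262
grasp_force: 59.0
```

Call:
servo_tool(
  motion=[
    [[0, 0, 0, -0.02, 0], [0, 0, 0, -0.01, 0], [0, 0, 0, 0, 0], [0, 0, 0, 0, 0]],
  ],
)

```text
t: 43.5
eef_pos: [0.4698, 0.335, 0.1408]
tool_rot: [0.0, 0.4, 0.917, 0.0]
contact_force: [-1.0, -0.5, 4.9]
gripper_width: 0.259
grasp_force: 59.9
```

It has landed on the shelf with 6.8 N of contact change at the expected height. Release and retreat.

Call:
servo_tool(
  motion=[
    [[0.3, 0, 0, 0, 0], [0.4, 0, 0, 0, 0], [0.6, 0, 0, 0, 0], [0.6, 0, 0, 0, 0], [0.6, 0, 0, 0.3, 0], [0.6, 0, 0, 0.6, 0], [0.6, 0, 0, 0.8, 0], [0.6, 0, -0.4, 0.4, 0], [0.6, 0, -0.8, 0, 0], [0.6, 0, -0.8, 0, 0], [0.6, 0, -0.8, 0, 0], [0.6, 0, -0.8, 0, 0], [0.6, 0, -0.8, 0, 0], [0.6, 0, -0.8, 0, 0], [0.6, 0, -0.6, 0, 0], [0.6, 0, -0.3, 0, 0], [0.6, 0, 0, 0, 0], [0.6, 0, 0, 0, 0]],
  ],
)

```text
t: 45.3
eef_pos: [0.4698, 0.0921, 0.2247]
tool_rot: [0.0, 0.4, 0.917, 0.001]
contact_force: [-0.2, 0.1, -0.5]
gripper_width: 0.604
grasp_force: 0.0
```

```bash
python3 - <<'E'
from h import *
im,W,R,C=cloud("top")
cv2.imwrite("pics/k.png",im[...,::-1])
Q=W[160:265,140:240].reshape(-1,3);k=Q[Q[:,2]>.125];print("knob",len(k),np.median(k,0),k[:,2].max())
r=np.hypot(Q[:,0]-.4705,Q[:,1]-.334);a=np.arctan2(Q[:,1]-.334,Q[:,0]-.4705)
for i in range(8):
    s=(r>.045)&(r<.055)&(np.floor((a+np.pi)/(np.pi/4))==i);print(i,round(np.nanmedian(Q[s,2]),4),end="; ")
for n,(u,v) in (("shaker",(315,235)),("timer",(380,248))):
    P=W[v-20:v+20,u-20:u+20].reshape(-1,3);P=P[(P[:,2]>.03)&(P[:,2]<.12)];print(n,P.mean(0))
E
```

```text
knob 1697 [0.46502828 0.12434841 0.57096222] 0.5968600593733331
0 0.1091; 1 0.109; 2 0.1089; 3 0.1093; 4 0.1092; 5 0.1093; 6 0.1091; 7 0.1093; shaker [nan nan nan]
timer [ 0.38590012 -0.0928954   0.03453604]<stdin>:9: RuntimeWarning: Mean of empty slice.
  ret = um.true_divide(
```

View pics/k.png

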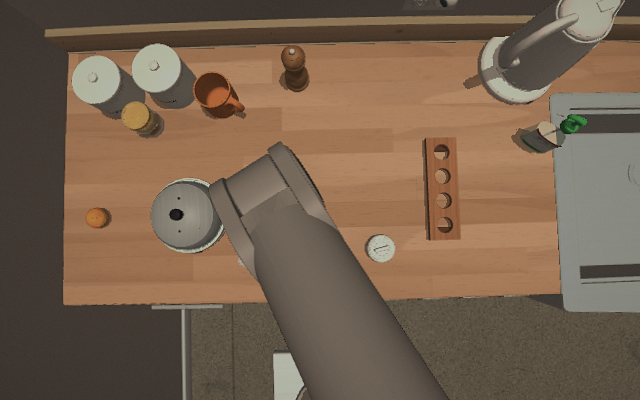

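The dome sits level on the boiler at (188,215): its height matches to within 0.4 mm all round. The timer is unmoved at (380,248), and the shaker is only hidden by the arm, which always stayed well above it.

```bash
python3 -c "
from station import bot
print(bot.hand_in())"
```

```text
the job is handed in; nothing more can be done
None
```

The egg boiler is loaded and handed in at about 45 s: rack in the base, three eggs upright in its rings, dome level inside the rim; the timer is unmoved, and the salt shaker was hidden by the arm in the last picture but never approached.

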